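# Make up two kitchen kits on their trays

## Task

Make up the two kits. The blue tray gets the lemon in one compartment and, in the other, the orange beaker standing upright with the green beaker nested fully down inside it, which takes no more than a light push; the wooden tray gets the garlic bulb in one compartment and the salt shaker standing upright in the other. Either compartment will do, but leave the mug and the green-lidded jar where they are.

Things in the scene. Friction and masses are not known exactly. Their poses are not given: they have to be found in the camera images.
- blue_tray: Kit tray of blue plastic, 130 (x) x 250 mm (y), fixed to the worktop. Origin: centre of its underside. Walls 4 mm thick, rim 16 mm and inner floor 4 mm above the worktop. A cross wall 14 mm high at y = 0 makes two equal compartments, each 122 mm (x) by 119 mm (y) inside, centred at y = +61 mm and y = -61 mm. A low steel handle loop sticks out 17 mm at each end.
- wooden_tray: Kit tray of brown wood, 130 (x) x 250 mm (y), fixed to the worktop. Origin: centre of its underside. Walls 4 mm thick, rim 16 mm and inner floor 4 mm above the worktop. A cross wall 14 mm high at y = 0 makes two equal compartments, each 122 mm (x) by 119 mm (y) inside, centred at y = +61 mm and y = -61 mm. A low steel handle loop sticks out 17 mm at each end.
- orange_beaker: Orange plastic stacking beaker, the outer one of the nest. 100 mm tall, about 90 g. Upper 36 mm: straight band, diameter 68, mouth 63 inside. Below, a shoulder and a tapered body, 58 in diameter under the shoulder, 38 at the foot. Origin: centre of the underside; z up its axis; stands upright. 
- green_beaker: Green plastic stacking beaker, the inner one. 100 mm tall, about 90 g. Upper 36 mm: straight band, diameter 68, mouth 63 inside. Below, a shoulder and a tapered body, 58 in diameter under the shoulder, 38 at the foot. Origin: centre of the underside; z up its axis; stands upright. Nested, its shoulder rests on the orange rim: foot 36 mm above the orange foot, band wholly above the rim; 2 mm play.
- lemon: Yellow lemon, lying; 78 mm long (along its x axis), 55 mm wide (y), 56 mm high, about 110 g. Origin: on its underside (as it lies at the start), below the middle.
- garlic: Pale pinkish garlic bulb, about 60 mm across and 58 mm high with its stem, about 40 g; its widest part is about 22 mm above the worktop. Origin: centre of its underside.
- salt_shaker: Salt shaker, clear glass with a grey cap; 44 mm in diameter up to 74 mm height, cap 34 mm in diameter, 90 mm tall, about 100 g. Origin: centre of its underside, z up its axis.
- mug: Bystander: small white mug with pale blue marks, 62 mm across, 88 mm with its handle, 50 mm tall; beyond the work. Origin: centre of its underside.
- jar: Bystander: jar with a dark green lid, 79 mm in diameter, 120 mm tall; beyond the work. Origin: centre of its underside.

How it is judged:
At the end, for the whole second after the job is handed in: Blue tray: lemon in one compartment, orange beaker on the floor of the other, green beaker seated in it (foot 30 to 41 mm above the orange foot, axes within 8 mm). Wooden tray: garlic in one, salt shaker on the floor of the other (5 mm). Beakers, shaker upright (0.12 rad); all at rest (((y of lemon in the frame of blue_tray between 0.004 and 0.121 m and x of lemon in the frame of blue_tray between -0.061 and 0.061 m and y of orange_beaker in the frame of blue_tray between -0.121 and -0.004 m and x of orange_beaker in the frame of blue_tray between -0.061 and 0.061 m) or (y of lemon in the frame of blue_tray between -0.121 and -0.004 m and x of lemon in the frame of blue_tray between -0.061 and 0.061 m and y of orange_beaker in the frame of blue_tray between 0.004 and 0.121 m and x of orange_beaker in the frame of blue_tray between -0.061 and 0.061 m)) and ((y of garlic in the frame of wooden_tray between 0.004 and 0.121 m and x of garlic in the frame of wooden_tray between -0.061 and 0.061 m and y of salt_shaker in the frame of wooden_tray between -0.121 and -0.004 m and x of salt_shaker in the frame of wooden_tray between -0.061 and 0.061 m) or (y of garlic in the frame of wooden_tray between -0.121 and -0.004 m and x of garlic in the frame of wooden_tray between -0.061 and 0.061 m and y of salt_shaker in the frame of wooden_tray between 0.004 and 0.121 m and x of salt_shaker in the frame of wooden_tray between -0.061 and 0.061 m)) and z of lemon in the frame of blue_tray below 0.064 m and z of garlic in the frame of wooden_tray below 0.066 m and z of orange_beaker in the frame of blue_tray below 0.009 m and z of salt_shaker in the frame of wooden_tray below 0.009 m and z of green_beaker in the frame of orange_beaker between 0.03 and 0.041 m and horizontal distance between green_beaker and orange_beaker below 0.008 m and angle between each of orange_beaker, green_beaker, salt_shaker's own z axis and vertical below 0.12 rad and linear speed of each of lemon, garlic, salt_shaker, orange_beaker, green_beaker below 0.06 m/s and angular speed of each of lemon, garlic, salt_shaker, orange_beaker, green_beaker below 1 rad/s); the robot touches nothing.
It fails at once if the beakers are forced together (more than 30 N between them) (contact force between green_beaker and orange_beaker above 30 N).
It fails at once if the mug is moved by more than 20 mm or tipped (distance of mug from where it was at the start of the episode above 0.02 m or angle between mug's own z axis and vertical above 0.3 rad).
It fails at once if the jar is moved by more than 20 mm or tipped (distance of jar from where it was at the start of the episode above 0.02 m or angle between jar's own z axis and vertical above 0.3 rad).
It also fails if it takes over 125 s, if anything falls off the work surface, if the arm or the gripper's body presses on something with over 40 N, if the wrist force passes 120 N, or if a joint passes its speed limit or range.

## Robot

A 6-joint arm with a two-finger parallel gripper is mounted at the origin on the work surface; the furniture and walls round the work are solid. World frame = base frame: x ahead of the robot, y to its left, z up, the work surface at z = 0. Lengths are in m, angles in rad, forces in N, time in s.
With the tool pointing down it reaches from about 0.25 to 0.725 m from the base axis. Payload 4 kg.
Tool frame: the origin (TCP) lies on the centre line of the jaws, within the pads' length; the fingertips stand 22 mm ahead of it and the grasp point (between the pads) lies 3 mm ahead of it; z points along the fingers, y is the line along which they close (so a half turn about z gives the same grasp; the last joint's range is limited). The gripper opens to 85 mm and grips with 20 to 120 N. Pads are 22 mm wide; open, the fingers measure 114 mm over their backs; the gripper's body (76 mm by 85 mm) begins 54 mm behind the grasp point. The pads swing forward as they close: fully open they stand 13 mm farther back than shut.
Start: joints at [1.267, 0.241, 0.005, 1.335, 0, 1.571], TCP at [0.15, 0.477, 0.253] pointing down, gripper open.
Joint ranges: [-2.72, 2.72], [-1.05, 1.87], [-1.09, 1.28], [-1.99, 2.15], [-1.42, 1.44], [-3.14, 3.14]. Speed limits (rad/s): [2.79, 2.79, 3.14, 3.14, 3.14, 3.14].

## Interface

Orientations are given as a unit quaternion [x, y, z, w].
In Python, from workcell import bot gives the robot as it stands.
- The arm moves only by the shell command python3 -m inch 'ROWS'. ROWS is JSON, one flat list of numbers, 7 for each row, row after row: the shift along the world's x, y, z in mm, then the turn, a rotation vector about the world's x, y, z in rad, then the opening in per cent of the stroke, from 0 (shut) to 100 (fully open). A call has 1 to 8 rows; each row is the pose to reach, as a shift and turn from the pose commanded when the call began; what a row does not reach only later rows make up. A row lasts 1/12 s, in which the tool goes at most 41.7 mm and 7.16 degrees, less where a joint would pass 70% of its speed; a pose out of reach is approached as far as the arm can. A call with a gripper value outside its range is refused whole. The fingers move at their own pace and stop on an object; the grip force is fixed at half the most. Time passes only in rows, so rows that repeat a pose let the fingers close. It gives the time, the measured TCP pose, the force, the opening and the grip force at its end, in the units of the state.
- bot.get_obs(): the state, without advancing time (a new reading comes with each control period).
- bot.camera(name): name is "scene" or "top"; returns the picture (420x560x3 uint8, blue, green, red); there is no depth.
- bot.camera_info(name): a dict with "intrinsics" (3x3 intrinsics, pixels), "distortion" ([k1, k2, p1, p2, k3] as OpenCV has them; the pictures are not rectified), "camera_from_world" (4x4, takes a point from world to camera coordinates). Camera axes: x right, y down, z forward; pixel columns grow to the right and rows downward; lengths in m; the calibration is good to about 2 mm. A picture is of the moment at which its call begins. camera_info takes no time and is no camera call.
- bot.job_done(): hands the job in; it is judged then, once.
Trained networks look in the newest picture that a camera, given by its name, has taken for a name from the list of things; names that differ only in an ending like _2 or _b are one class to them, and where a whole thing is asked for, a point or a joint stands for the part that bears it (a point fixed in the world has none). Each returns a list of dicts, best first, with "confidence" (0 to 1); they miss things now and then, are a little off and sometimes report something else, mostly with a low value. They report only what shows in the picture. A call takes as long as a camera call.
- bot.silhouettes(camera, target): "mask" (420x560 bool, what is visible of it) and "uv" ([column, row] in pixels, amid what is visible of it).
- bot.spot_point(camera, target): "uv" ([column, row] in pixels: a listed point, or the origin of a listed thing).
The state is a dict: "clock": time; "joint_pos": joint angles; "joint_vel": joint speeds; "tau": joint torques, N m; "eef_pos": TCP position; "tool_rot": TCP orientation; "ft_force": force on the tool from outside, world axes, zero at the start; "ft_torque": the same for the moment, N m; "grip_width": finger opening in m; "grasp_force": force on a finger pad.
Only numpy, scipy, OpenCV 4.12 (cv2) and the standard library are available. Lean on these libraries where they do the work, as an engineer would, in place of code of your own. Each camera call takes 0.05 s, during which the arm holds its last target. There are 200 camera calls.

## Working session

There is one attempt and no reset: what is moved stays moved. The work goes in short steps, Python scripts to look and compute and a shell command to move; the robot and the scene stay as the last step left them, time stands still between calls to the robot, and variables do not carry over. Pictures are saved under pics/ and viewed, at most 14 in all, crops included, and the job is handed in when it is done.

```bash
ls; mkdir -p pics
cat > h.py <<'E'
from workcell import bot
import numpy as np, cv2
T=["blue_tray","wooden_tray","orange_beaker","green_beaker","lemon","garlic","salt_shaker","mug","jar"]
def ray(cam,uv):
    i=bot.camera_info(cam);K=np.array(i["intrinsics"]);D=np.array(i["distortion"]);M=np.array(i["camera_from_world"])
    p=cv2.undistortPoints(np.array([[uv]],float),K,D)[0,0]
    R=M[:3,:3];c=-R.T@M[:3,3];d=R.T@np.array([p[0],p[1],1]);return c,d
def onz(cam,uv,z):
    c,d=ray(cam,uv);return c+d*(z-c[2])/d[2]
def proj(cam,P):
    i=bot.camera_info(cam);M=np.array(i["camera_from_world"])
    return cv2.projectPoints(np.array(P,float).reshape(-1,3),cv2.Rodrigues(M[:3,:3])[0],M[:3,3],np.array(i["intrinsics"]),np.array(i["distortion"]))[0][:,0]
E
python3 - <<'E'
from h import *
for c in ("scene","top"):
    im=bot.camera(c);cv2.imwrite(f"pics/{c}0.png",im)
    print(c,np.round(onz(c,(280,210),0),3),np.round(ray(c,(280,210))[0],3))
    for t in T:
        s=bot.spot_point(c,t);
        print(t,[(np.round(a["uv"]).tolist(),round(a["confidence"],2),np.round(onz(c,a["uv"],0),3)[:2].tolist()) for a in s[:2]])
o=bot.get_obs();print(o["clock"],o["eef_pos"],o["tool_rot"])
E
```

```text
pics
scene [0.674 0.047 0.   ] [ 0.026 -0.749  0.731]
blue_tray [([287.0, 285.0], 0.85, [0.504, -0.187])]
wooden_tray [([205.0, 213.0], 0.68, [0.507, 0.165])]
orange_beaker [([364.0, 295.0], 0.67, [0.612, -0.317])]
green_beaker [([334.0, 252.0], 0.69, [0.664, -0.173])]
lemon [([242.0, 190.0], 0.59, [0.653, 0.196])]
garlic [([284.0, 218.0], 0.68, [0.659, 0.013])]
salt_shaker [([242.0, 189.0], 0.18, [0.656, 0.199])]
mug [([354.0, 225.0], 0.84, [0.783, -0.128])]
jar [([306.0, 190.0], 0.74, [0.795, 0.074])]
top [ 0.684 -0.019  0.   ] [0.441 0.02  1.214]
blue_tray [([340.0, 277.0], 0.63, [0.501, -0.189])]
wooden_tray [([215.0, 274.0], 0.6, [0.499, 0.155]), ([338.0, 224.0], 0.35, [0.651, -0.186])]
orange_beaker [([382.0, 241.0], 0.6, [0.605, -0.308])]
green_beaker [([337.0, 224.0], 0.71, [0.649, -0.182]), ([215.0, 277.0], 0.62, [0.49, 0.153])]
lemon [([203.0, 218.0], 0.97, [0.655, 0.195])]
garlic [([336.0, 223.0], 0.73, [0.652, -0.179]), ([267.0, 215.0], 0.51, [0.668, 0.018])]
salt_shaker [([154.0, 241.0], 0.62, [0.585, 0.327])]
mug [([315.0, 175.0], 0.6, [0.791, -0.118]), ([333.0, 222.0], 0.31, [0.656, -0.171])]
jar [([252.0, 174.0], 0.75, [0.786, 0.065])]
1.0 [0.14955167 0.47710294 0.25331977] [ 1.51291958e-01  9.88489122e-01  9.38692360e-06 -1.04796359e-05]
```

View pics/scene0.png

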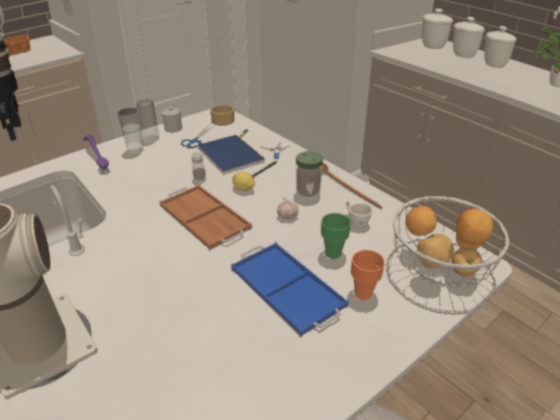

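View pics/top0.png

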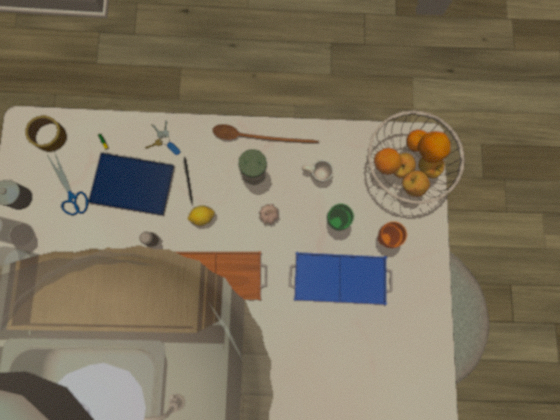

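The scene picture shows the blue tray at (288,285), the orange beaker at (367,276), the green beaker at (335,237) and the garlic at (288,209). The lemon is at (243,181), the salt shaker at (198,166) and the wooden tray at (205,215). In the top picture, overhead furniture hides part of the wooden tray. I'll refine the positions by fitting models to the masks.

```bash
cat > fit.py <<'E'
from h import *
from scipy.optimize import minimize
# profiles (r,z)
PR={"orange_beaker":[(.019,0),(.029,.064),(.034,.064),(.034,.1)],"green_beaker":[(.019,0),(.029,.064),(.034,.064),(.034,.1)],
"salt_shaker":[(.022,0),(.022,.074),(.017,.075),(.017,.09)],"garlic":[(.015,0),(.030,.022),(.02,.04),(.005,.058)]}
A=np.linspace(0,2*np.pi,25)
def pts(n,p):
    if n in PR:
        return [np.array([[p[0]+r*np.cos(a),p[1]+r*np.sin(a),z] for r,z in PR[n][i:i+2] for a in A]) for i in range(len(PR[n])-1)]
    c,s=np.cos(p[2]),np.sin(p[2]);R=np.array([[c,-s,0],[s,c,0],[0,0,1]])
    if n=="lemon":
        q=np.array([[.039*np.cos(a)*np.cos(b),.0275*np.sin(a)*np.cos(b),.028+.028*np.sin(b)] for a in A for b in np.linspace(-1.57,1.57,13)])
    else: q=np.array([[x,y,z] for x in(-.065,.065) for y in(-.125,.125) for z in(0,.016)])
    return [q@R.T+[p[0],p[1],0]]
S=8
def render(cam,n,p):
    m=np.zeros((420,560),np.uint8)
    for q in pts(n,p):
        h=cv2.convexHull((proj(cam,q)*256).astype(np.int32));cv2.fillPoly(m,[h],1,shift=8)
    return m
def fit(n,p0,cams):
    ms={}
    for c in cams:
        s=[a for a in bot.silhouettes(c,n) if a["confidence"]>.3]
        s=[a for a in s if np.linalg.norm(np.array(a["uv"])-proj(c,[p0[0],p0[1],.03])[0])<40]
        if s: ms[c]=cv2.GaussianBlur(s[0]["mask"].astype(np.float32),(0,0),1)
    def f(p): return sum(np.abs(cv2.GaussianBlur(render(c,n,p).astype(np.float32),(0,0),1)-m).sum()/m.sum() for c,m in ms.items())
    best=None
    for y in ([0] if n in PR else [-.1,.1] if "tray" in n else np.arange(0,3.1,.5)):
        x0=list(p0)+([] if n in PR else [y]);
        sim=np.array([x0]+[np.array(x0)+(np.arange(len(x0))==i)*(.01 if i<2 else .2) for i in range(len(x0))])
        r=minimize(f,x0,method="Nelder-Mead",options=dict(initial_simplex=sim,xatol=2e-4,fatol=1e-3,maxfev=120))
        if best is None or r.fun<best.fun: best=r
    return best.x,best.fun,list(ms)
E
python3 - <<'E'
from fit import *
for c in("scene","top"): bot.camera(c)
for n,p,cs in [("orange_beaker",(.608,-.312),"st"),("green_beaker",(.657,-.178),"st"),("lemon",(.654,.196),"st"),("garlic",(.663,.016),"st"),("salt_shaker",(.58,.32),"st"),("blue_tray",(.502,-.188),"st"),("wooden_tray",(.505,.165),"s")]:
    r=fit(n,p,[{"s":"scene","t":"top"}[k] for k in cs]);print(n,np.round(r[0],4),round(r[1],3),r[2])
print(proj("scene",[.15,.477,.25]),proj("top",[.15,.477,.25]))
E
```

```text
orange_beaker [ 0.6126 -0.3133] 0.117 ['scene', 'top']
green_beaker [ 0.6566 -0.1752] 0.14 ['scene', 'top']
lemon [0.6575 0.1982 1.7688] 0.316 ['scene', 'top']
garlic [0.6698 0.0148] 0.329 ['scene', 'top']
salt_shaker [0.5856 0.3263] 0.77 ['scene', 'top']
blue_tray [ 0.5    -0.1899 -0.0232] 0.093 ['scene', 'top']
wooden_tray [0.4995 0.1572 0.0235] 0.037 ['scene']
[[ 14.67950138 131.02080509]] [[ 27.36365529 441.22739317]]
```

```bash
python3 - <<'E'
from h import *
def tri(a,b):
    (c1,d1),(c2,d2)=ray("scene",a),ray("top",b)
    A=np.c_[d1,-d2];t=np.linalg.lstsq(A,c2-c1,rcond=None)[0];return (c1+d1*t[0]+c2+d2*t[1])/2
print("basket",tri((450,228),(414,163)))
z=tri((450,228),(414,163))[2]
print([onz("top",p,z).round(3).tolist() for p in((414,163),(380,200),(400,212),(366,170))])
print("shaker base",onz("scene",(199,178),0),"top cap",onz("top",(147,238),.09),onz("scene",(197,157),.09))
E
python3 -m inch '[40,-14,0,0,0,0,100, 60,-54,0,0,0,0,100, 80,-94,0,0,0,0,100, 100,-130,0,0,0,0,100, 120,-165,0,0,0,-0.05,100, 140,-200,0,0,0,-0.1,100,160,-235,0,0,0,-0.15,100,180,-270,0,0,0,-0.17,100]'
python3 -c "
from h import *
o=bot.get_obs();print(o['joint_pos'],o['eef_pos'],o['clock'])"
```

```text
basket [ 0.80448722 -0.37081628  0.11884386]
[[0.798, -0.364, 0.119], [0.695, -0.273, 0.119], [0.665, -0.325, 0.119], [0.775, -0.238, 0.119]]
shaker base [0.59035096 0.33414482 0.        ] top cap [0.5813578  0.32239049 0.09      ] [0.57662726 0.30478667 0.09      ]
clock: 2.42
eef_pos: [0.3297, 0.206, 0.2536]
tool_rot: [0.235, 0.972, 0.0, 0.0]
ft_force: [1.3, -0.2, 0.3]
grip_width: 0.0855
grasp_force: 0.0
[ 5.58400095e-01  1.85861503e-02 -2.53286703e-01  1.29785163e+00
 -1.79999693e-05  1.03353859e+00] [0.32970355 0.20596741 0.2536162 ] 2.4167
```

```bash
python3 -m inch '[18,-36,0,0,0,0,100, 36,-72,0,0,0,0,100, 54,-108,0,0,0,0,100, 72,-144,0,0,0,0,100, 90,-180,0,0,0,0,100, 108,-216,0,0,0,0,100,126,-252,0,0,0,0,100,144,-288,0,0,0,0,100]' | head -2
python3 -m inch '[20,-34,0,0,0,0,100, 40,-68,0,0,0,0,100, 60,-102,0,0,0,0,100, 80,-136,0,0,0,0,100, 100,-170,0,0,0,0,100, 120,-204,0,0,0,0,100,139,-232,0,0,0,0,100,139,-232,0,0,0,0,100]'
python3 - <<'E'
from h import *
for c in("scene","top"):cv2.imwrite(f"pics/{c}1.png",bot.camera(c))
E
```

```text
clock: 3.08
eef_pos: [0.4738, -0.0824, 0.2535]
clock: 3.75
eef_pos: [0.614, -0.3179, 0.2483]
tool_rot: [0.237, 0.972, -0.0, -0.001]
ft_force: [-1.2, 0.5, -1.2]
grip_width: 0.0856
grasp_force: 0.0
```

View pics/scene1.png

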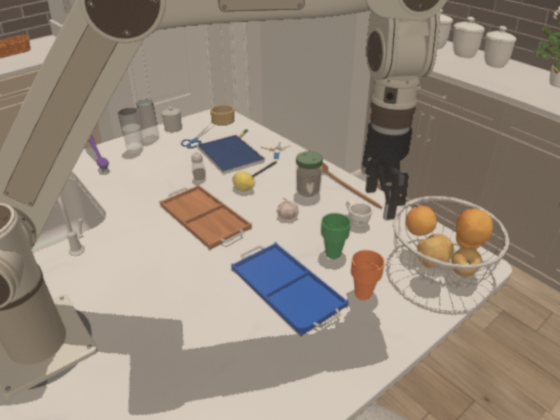

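The open gripper is at about (387,190), above the orange beaker, and clear of the basket.

```bash
python3 -m inch '[0,0,-35,0,0,0,100, 0,0,-75,0,0,0,100, 0,0,-115,0,0,0,100, 0,0,-145,0,0,0,100, 0,0,-165,0,0,0,100, 0,0,-167,0,0,0,100, 0,0,-167,0,0,0,100]'
python3 -m inch '[0,0,0,0,0,0,40, 0,0,0,0,0,0,40, 0,0,0,0,0,0,40, 0,0,0,0,0,0,40, 0,0,0,0,0,0,40,0,0,0,0,0,0,40]'
```

```text
clock: 4.43
eef_pos: [0.6111, -0.3106, 0.086]
tool_rot: [0.234, 0.972, 0.0, -0.001]
ft_force: [1.0, 0.2, 0.3]
grip_width: 0.0856
grasp_force: 0.0
clock: 4.93
eef_pos: [0.6144, -0.3132, 0.0903]
tool_rot: [0.235, 0.972, -0.001, 0.003]
ft_force: [-0.3, 0.1, 7.7]
grip_width: 0.0674
grasp_force: 67.7
```

```bash
python3 -m inch '[0,0,30,0,0,0,40, 0,0,60,0,0,0,40, -30,15,80,0,0,0,40, -60,32,80,0,0,0,40, -90,50,80,0,0,0,40, -114,62,80,0,0,0,40, -114,62,80,0,0,0,40, -114,62,80,0,0,0,40]'
python3 -m inch '[0,0,-30,0,0,0,40, 0,0,-55,0,0,0,40, 0,0,-62,0,0,0,40, 0,0,-66,0,0,0,40,0,0,-69,0,0,0,40,0,0,-71,0,0,0,40,0,0,-71,0,0,0,40]'
```

```text
clock: 5.6
eef_pos: [0.4971, -0.2497, 0.1674]
tool_rot: [0.235, 0.972, -0.0, 0.0]
ft_force: [0.9, 0.1, -1.2]
grip_width: 0.067
grasp_force: 67.8
clock: 6.18
eef_pos: [0.4992, -0.2508, 0.0961]
tool_rot: [0.235, 0.972, -0.0, 0.001]
ft_force: [-0.1, 0.3, -0.8]
grip_width: 0.0673
grasp_force: 67.8
```

```bash
python3 -m inch '[0,0,-1,0,0,0,40, 0,0,-2,0,0,0,40, 0,0,-3,0,0,0,40,0,0,-3,0,0,0,40]'
```

```text
clock: 6.52
eef_pos: [0.4992, -0.2508, 0.0943]
tool_rot: [0.235, 0.972, -0.0, 0.002]
ft_force: [-1.9, 0.7, 6.4]
grip_width: 0.0668
grasp_force: 68.5
```

```bash
python3 -m inch '[0,0,0,0,0,0,100, 0,0,0,0,0,0,100, 0,0,0,0,0,0,100, 0,0,0,0,0,0,100, 0,0,35,0,0,0,100, 0,0,75,0,0,0,100, 0,0,115,0,0,0,100,0,0,128,0,0,0,100]'
python3 -m inch '[35,17,0,0,0,0,100, 70,34,0,0,0,0,100, 105,51,0,0,0,0,100, 140,68,0,0,0,0,100, 158,76,0,0,0,0,100,158,76,-10,0,0,0,100,158,76,-20,0,0,0,100]'
python3 - <<'E'
from fit import *
for c in("scene","top"):cv2.imwrite(f"pics/{c}2.png",bot.camera(c))
r=fit("orange_beaker",(.499,-.251),["scene","top"]);print(np.round(r[0],4),r[1:])
E
```

```text
clock: 7.18
eef_pos: [0.5006, -0.2514, 0.2266]
tool_rot: [0.235, 0.972, -0.001, 0.005]
ft_force: [-0.6, -0.5, 0.5]
grip_width: 0.0854
grasp_force: 0.0
clock: 7.77
eef_pos: [0.6572, -0.1734, 0.1992]
tool_rot: [0.234, 0.972, -0.0, 0.0]
ft_force: [0.6, -1.1, 0.1]
grip_width: 0.0851
grasp_force: 0.0
[ 0.5009 -0.2476] (np.float64(0.026277177035808563), ['scene'])
```

View pics/scene2.png

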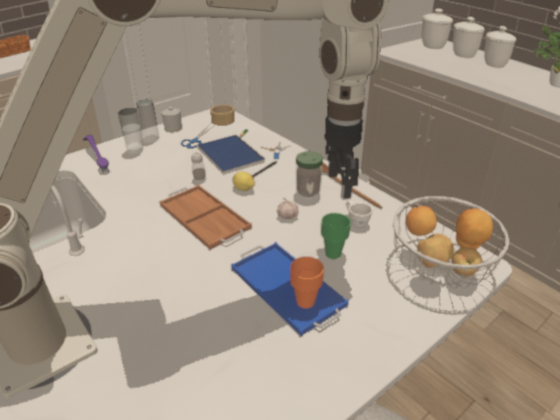

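The orange beaker stands upright in the tray at (306,283), and the gripper is above the green beaker at (335,235).

```bash
python3 -m inch '[0,0,-40,0,0,0,100, 0,0,-75,0,0,0,100, 0,0,-100,0,0,0,100, 0,0,-104,0,0,0,100, 0,0,-104,0,0,0,100, 0,0,-104,0,0,0,40,0,0,-104,0,0,0,40,0,0,-104,0,0,0,40]'
python3 -m inch '[0,0,0,0,0,0,40, 0,0,0,0,0,0,40, 0,0,0,0,0,0,40]'
```

```text
clock: 8.63
eef_pos: [0.6584, -0.1751, 0.1003]
tool_rot: [0.235, 0.972, -0.0, 0.003]
ft_force: [0.4, -0.2, 1.1]
grip_width: 0.0658
grasp_force: 66.8
clock: 8.88
eef_pos: [0.6585, -0.1751, 0.1002]
tool_rot: [0.235, 0.972, -0.0, 0.004]
ft_force: [-0.5, -1.4, 7.4]
grip_width: 0.0657
grasp_force: 67.2
```

```bash
python3 -m inch '[0,0,40,0,0,0,40, 0,0,80,0,0,0,40, 0,0,115,0,0,0,40, -15,-7,135,0,0,0,40, -50,-24,135,0,0,0,40, -85,-41,135,0,0,0,40,-120,-58,135,0,0,0,40,-150,-72,135,0,0,0,40]'
python3 -m inch '[-8,-4,0,0,0,0,40, -8,-4,0,0,0,0,40, -8,-4,-15,0,0,0,40,-8,-4,-30,0,0,0,40,-8,-4,-45,0,0,0,40,-8,-4,-45,0,0,0,40]'
python3 - <<'E'
from h import *
ims=[bot.camera("scene")[150:350,200:400],bot.camera("top")[180:330,280:430]]
cv2.imwrite("pics/n3.png",np.hstack([cv2.resize(i,(400,400),interpolation=cv2.INTER_CUBIC) for i in ims]))
E
```

```text
clock: 9.55
eef_pos: [0.5043, -0.2469, 0.2325]
tool_rot: [0.235, 0.972, -0.0, 0.001]
ft_force: [-0.1, -0.3, -0.1]
grip_width: 0.0654
grasp_force: 67.4
clock: 10.05
eef_pos: [0.498, -0.2489, 0.1837]
tool_rot: [0.234, 0.972, 0.001, -0.002]
ft_force: [0.0, 0.8, -1.5]
grip_width: 0.0655
grasp_force: 67.4
```

View pics/n3.png

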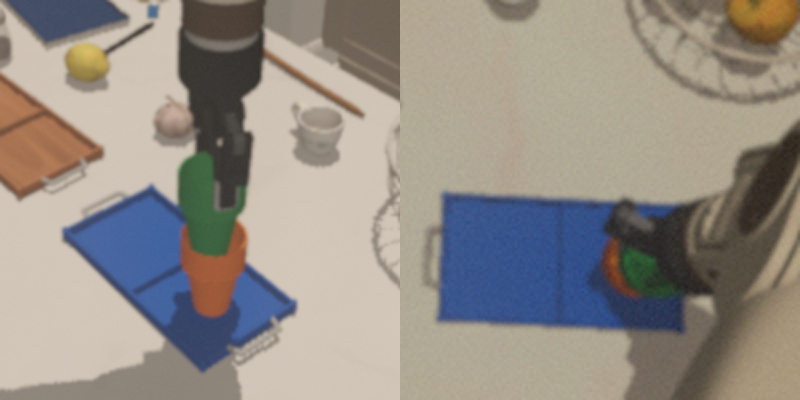

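The green beaker's foot is inside the orange mouth at (212,240) in the left crop. Next I lower it gently.

```bash
python3 -m inch '[0,0,-5,0,0,0,40, 0,0,-10,0,0,0,40, 0,0,-15,0,0,0,40,0,0,-20,0,0,0,40,0,0,-24,0,0,0,40,0,0,-28,0,0,0,40,0,0,-30,0,0,0,40,0,0,-30,0,0,0,40]'
```

```text
clock: 10.82
eef_pos: [0.4978, -0.2501, 0.1556]
tool_rot: [0.235, 0.972, 0.0, -0.001]
ft_force: [0.5, -1.1, -1.1]
grip_width: 0.0655
grasp_force: 67.4
```

Still free. Another 10 mm.

```bash
python3 -m inch '[0,0,-3,0,0,0,40, 0,0,-6,0,0,0,40, 0,0,-8,0,0,0,40,0,0,-10,0,0,0,40,0,0,-10,0,0,0,40]'
```

```text
clock: 11.23
eef_pos: [0.498, -0.2502, 0.1458]
tool_rot: [0.235, 0.972, 0.0, -0.0]
ft_force: [-0.0, -0.5, -1.4]
grip_width: 0.0657
grasp_force: 67.4
```

```bash
python3 -m inch '[0,0,-1,0,0,0,40, 0,0,-2,0,0,0,40, 0,0,-3,0,0,0,40,0,0,-3,0,0,0,40]'; python3 -m inch '[0,0,-1,0,0,0,40, 0,0,-2,0,0,0,40,0,0,-2,0,0,0,40]'
```

```text
clock: 11.57
eef_pos: [0.4982, -0.2502, 0.1431]
tool_rot: [0.235, 0.972, 0.0, -0.0]
ft_force: [0.8, 0.1, -1.1]
grip_width: 0.0657
grasp_force: 67.4
clock: 11.82
eef_pos: [0.4982, -0.2503, 0.1412]
tool_rot: [0.235, 0.972, 0.0, -0.0]
ft_force: [0.1, 0.3, -0.9]
grip_width: 0.0658
grasp_force: 67.4
```

```bash
python3 -m inch '[0,0,-1,0,0,0,40, 0,0,-1,0,0,0,40,0,0,-2,0,0,0,40,0,0,-2,0,0,0,40]'; python3 -m inch '[0,0,-1,0,0,0,40, 0,0,-1,0,0,0,40]'
```

```text
clock: 12.15
eef_pos: [0.4988, -0.2504, 0.1402]
tool_rot: [0.235, 0.972, 0.0, 0.001]
ft_force: [-0.9, 1.2, 4.1]
grip_width: 0.0655
grasp_force: 67.8
clock: 12.32
eef_pos: [0.4992, -0.2506, 0.1402]
tool_rot: [0.235, 0.972, -0.0, 0.002]
ft_force: [-1.3, 0.9, 8.3]
grip_width: 0.0655
grasp_force: 68.3
```

```bash
python3 -m inch '[0,0,0,0,0,0,100, 0,0,0,0,0,0,100, 0,0,0,0,0,0,100, 0,0,0,0,0,0,100, 0,0,30,0,0,0,100, 0,0,65,0,0,0,100, 0,0,95,0,0,0,100,0,0,102,0,0,0,100]'
python3 -m inch '[0,35,0,0,0,-0.11,100, 0,75,0,0,0,-0.22,100, 0,115,0,0,0,-0.33,100, 10,153,0,0,0,-0.44,100, 20,191,0,0,0,-0.55,100,32,230,0,0,0,-0.66,100,45,268,0,0,0,-0.77,100,60,305,0,0,0,-0.88,100]'
python3 -m inch '[20,35,0,0,0,-0.02,100, 40,70,0,0,0,-0.02,100, 65,104,0,0,0,-0.02,100, 90,136,0,0,0,-0.02,100, 98,144,-10,0,0,-0.02,100,98,144,-30,0,0,-0.02,100,98,144,-30,0,0,-0.02,100]'
python3 - <<'E'
from h import *
s=bot.camera("scene");t=bot.camera("top");cv2.imwrite("pics/scene4.png",s);cv2.imwrite("pics/top4.png",t)
for n in("green_beaker","orange_beaker"):
  for a in bot.spot_point("scene",n)[:1]: print(n,a["confidence"],onz("scene",a["uv"],.04 if n[0]=="g" else .004))
m=lambda i,a,b:cv2.resize(i[a[1]:a[1]+150,a[0]:a[0]+130],(390,450),interpolation=cv2.INTER_CUBIC)
cv2.imwrite("pics/c4.png",np.hstack([m(s,(170,110),0),m(s,(240,200),0)]))
E
```

```text
clock: 12.98
eef_pos: [0.5003, -0.2514, 0.2457]
tool_rot: [0.235, 0.972, -0.001, 0.004]
ft_force: [1.2, -0.4, 1.6]
grip_width: 0.0852
grasp_force: 0.0
clock: 13.65
eef_pos: [0.5579, 0.0566, 0.2398]
tool_rot: [0.629, 0.778, -0.0, -0.0]
ft_force: [0.4, -0.0, 0.3]
grip_width: 0.0853
grasp_force: 0.0
clock: 14.23
eef_pos: [0.6545, 0.1995, 0.204]
tool_rot: [0.633, 0.774, -0.004, -0.002]
ft_force: [-1.5, 0.1, -0.9]
grip_width: 0.0853
grasp_force: 0.0
green_beaker 0.6 [ 0.47148456 -0.2794878   0.04      ]
orange_beaker 0.69 [0.49790945 0.16332067 0.004     ]
```

View pics/c4.png

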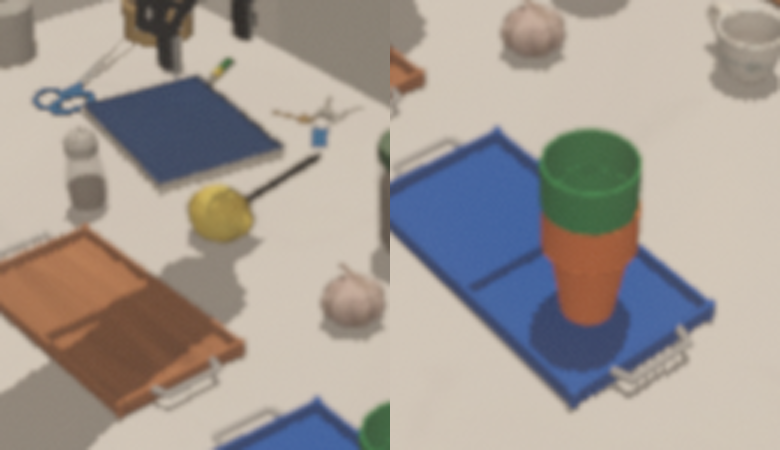

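The beakers are nested: in the right crop the green band sits wholly above the orange rim at (590,220). The lemon lies at (220,213) in the left crop with its tip toward the right, which agrees with the fit.

```bash
python3 -m inch '[0,0,-40,0,0,0,100, 0,0,-80,0,0,0,100, 0,0,-120,0,0,0,100, 0,0,-150,0,0,0,100, 0,0,-170,0,0,0,100, 0,0,-178,0,0,0,100,0,0,-178,0,0,0,100,0,0,-178,0,0,0,30]'
python3 -m inch '[0,0,0,0,0,0,30, 0,0,0,0,0,0,30, 0,0,0,0,0,0,30, 0,0,0,0,0,0,30]'
```

```text
clock: 15.1
eef_pos: [0.6574, 0.1986, 0.0342]
tool_rot: [0.634, 0.773, 0.001, 0.001]
ft_force: [0.0, -0.2, -0.0]
grip_width: 0.0753
grasp_force: 0.0
clock: 15.43
eef_pos: [0.6588, 0.1993, 0.0362]
tool_rot: [0.634, 0.773, 0.003, 0.002]
ft_force: [0.4, -0.7, 7.8]
grip_width: 0.052
grasp_force: 62.8
```

```bash
python3 -m inch '[0,0,40,0,0,0,30, 0,0,80,0,0,0,30, -10,-20,100,0,0,0,30, -28,-56,100,0,0,0,30, -46,-94,100,0,0,0,30, -64,-132,100,0,0,0,30,-82,-170,100,0,0,0,30,-100,-208,100,0,0,0,30]'
python3 -m inch '[-18,-38,0,0,0,0,30, -36,-76,0,0,0,0,30, -56,-119,0,0,0,0,30, -56,-119,0,0,0,0,30, -56,-119,-35,0,0,0,30, -56,-119,-65,0,0,0,30,-56,-119,-85,0,0,0,30,-56,-119,-90,0,0,0,30]'
```

```text
clock: 16.1
eef_pos: [0.5561, -0.0092, 0.1334]
tool_rot: [0.634, 0.773, 0.001, 0.001]
ft_force: [0.4, -0.9, -2.0]
grip_width: 0.0525
grasp_force: 63.5
clock: 16.77
eef_pos: [0.4984, -0.1263, 0.04]
tool_rot: [0.634, 0.773, -0.001, -0.003]
ft_force: [-11.7, 0.7, 26.9]
grip_width: 0.0525
grasp_force: 65.5
```

```bash
python3 -m inch '[0,0,1,0,0,0,30, 0,0,0,0,0,0,76, 0,0,0,0,0,0,76, 0,0,0,0,0,0,76, 0,0,15,0,0,0,76, 0,0,50,0,0,0,80, 0,0,90,0,0,0,100, 0,0,130,0,0,0,100]'
python3 - <<'E'
from h import *
s=bot.camera("scene");cv2.imwrite("pics/scene5.png",s)
E
```

```text
clock: 17.43
eef_pos: [0.5006, -0.1267, 0.1743]
tool_rot: [0.634, 0.773, -0.0, -0.0]
ft_force: [2.1, 0.2, 0.7]
grip_width: 0.0851
grasp_force: 0.0
```

View pics/scene5.png

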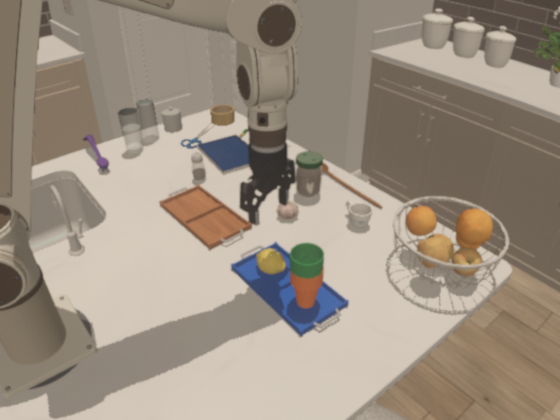

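The lemon is in the tray's far compartment at (270,262), and the nest stands at (306,278). Garlic is next.

```bash
python3 -m inch '[30,26,0,0,0,0,100, 60,52,0,0,0,0,100, 90,78,0,0,0,0,100, 120,104,0,0,0,0,100, 150,130,0,0,0,0,100, 165,144,0,0,0,0,100,165,144,0,0,0,0,100]' | head -2
python3 - <<'E'
from fit import *
for c in("scene","top"):bot.camera(c)
for cs in(["scene"],["top"]):
  r=fit("garlic",(.666,.015),cs);print(np.round(r[0],4),r[1:])
  r=fit("salt_shaker",(.583,.325),cs);print(np.round(r[0],4),r[1:])
E
python3 -m inch '[0,0,-40,0,0,0,100, 0,0,-80,0,0,0,100, 0,0,-85,0,0,0,100]' | head -2
```

```text
clock: 18.07
eef_pos: [0.6691, 0.0213, 0.1722]
[0.6704 0.0144] (np.float64(0.17904451489448547), ['scene'])
[0.5907 0.329 ] (np.float64(0.325068861246109), ['scene'])
[0.666 0.015] (np.float64(0.0), [])
[0.5862 0.3238] (np.float64(0.5269709825515747), ['top'])
clock: 18.62
eef_pos: [0.6604, 0.0158, 0.0805]
```

```bash
python3 -m inch '[3,0,-25,0,0,0,100, 3,0,-45,0,0,0,100, 3,0,-59,0,0,0,100, 3,0,-59,0,0,0,100, 3,0,-59,0,0,0,30, 3,0,-59,0,0,0,30, 3,0,-59,0,0,0,30, 3,0,-59,0,0,0,30]'
python3 -m inch '[0,0,0,0,0,0,30, 0,0,0,0,0,0,30]'
```

```text
clock: 19.28
eef_pos: [0.6709, 0.0169, 0.0316]
tool_rot: [0.634, 0.773, 0.002, 0.002]
ft_force: [-0.5, -0.0, 5.7]
grip_width: 0.0538
grasp_force: 62.9
clock: 19.45
eef_pos: [0.6709, 0.0168, 0.0316]
tool_rot: [0.634, 0.773, 0.002, 0.002]
ft_force: [-0.9, -1.2, 6.3]
grip_width: 0.0538
grasp_force: 62.9
```

```bash
python3 -m inch '[0,0,40,0,0,0,30, 0,0,80,0,0,0,30, -30,15,90,0,0,0,30, -65,31,90,0,0,0,30, -100,48,90,0,0,0,30, -135,65,90,0,0,0,30,-168,81,90,0,0,0,30,-168,81,90,0,0,0,30]'
python3 -m inch '[0,0,-35,0,0,0,30, 0,0,-60,0,0,0,30, 0,0,-72,0,0,0,30, 0,0,-78,0,0,0,30, 0,0,-80,0,0,0,30, 0,0,-82,0,0,0,30,0,0,-82,0,0,0,30]'
```

```text
clock: 20.12
eef_pos: [0.4926, 0.0996, 0.1179]
tool_rot: [0.633, 0.774, -0.003, -0.003]
ft_force: [-1.1, -0.0, -1.0]
grip_width: 0.0539
grasp_force: 63.5
clock: 20.7
eef_pos: [0.5019, 0.0982, 0.0371]
tool_rot: [0.634, 0.773, 0.001, 0.001]
ft_force: [0.5, 0.2, -1.2]
grip_width: 0.0535
grasp_force: 63.4
```

```bash
python3 -m inch '[0,0,-1,0,0,0,30, 0,0,-1,0,0,0,78, 0,0,-1,0,0,0,78, 0,0,-1,0,0,0,78, 0,0,15,0,0,0,78, 0,0,50,0,0,0,80, 0,0,90,0,0,0,100, 0,0,129,0,0,0,100]' | head -2
python3 -m inch '[13,35,0,0,0,0,100, 26,70,15,0,0,0,100, 39,105,30,0,0,0,100, 52,140,30,0,0,0,100, 65,175,30,0,0,0,100, 78,210,30,0,0,0,100,87,231,30,0,0,0,100,87,231,30,0,0,0,100]'
python3 - <<'E'
from h import *
s=bot.camera("scene");t=bot.camera("top")
for c in("scene","top"):
  for a in bot.silhouettes(c,"salt_shaker")[:2]:
    ys,xs=np.nonzero(a["mask"]);print(c,a["confidence"],a["uv"],xs.min(),xs.max(),ys.min(),ys.max())
cv2.imwrite("pics/c6.png",np.hstack([cv2.resize(s[110:260,150:300],(400,400)),cv2.resize(t[170:320,100:250],(400,400))]))
print(proj("scene",[[.588,.327,0],[.588,.327,.09]]),proj("top",[[.588,.327,0],[.588,.327,.09]]))
E
```

```text
clock: 21.37
eef_pos: [0.5001, 0.0979, 0.1665]
clock: 22.03
eef_pos: [0.5884, 0.3339, 0.194]
tool_rot: [0.632, 0.775, 0.001, -0.0]
ft_force: [-0.5, -0.6, -0.7]
grip_width: 0.086
grasp_force: 0.0
scene 0.59 [199.2, 170.5] 192 205 153 182
top 0.61 [147.8, 238.2] 140 159 231 246
[[199.55184099 179.20701971]
 [196.45667357 152.962921  ]] [[154.05623701 239.8577164 ]
 [145.38843341 235.37412983]]
```

View pics/c6.png

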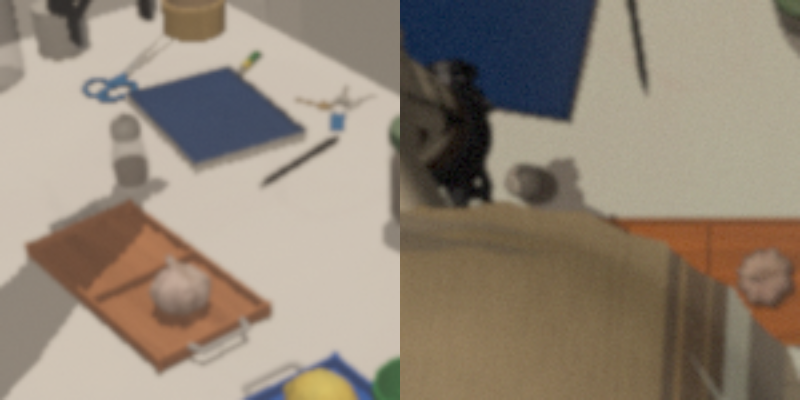

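The garlic is in the wooden tray at (181,290) in the left crop. The shaker at (128,155) stands where I predicted it, within about 3 mm.

```bash
python3 -m inch '[-2,-2,-35,0,0,0,100, -2,-2,-75,0,0,0,100, -2,-2,-110,0,0,0,100, -2,-2,-135,0,0,0,100, -2,-2,-147,0,0,0,100, -2,-2,-147,0,0,0,100, -2,-2,-147,0,0,0,20, -2,-2,-147,0,0,0,20]' | head -5
python3 -m inch '[0,0,0,0,0,0,20, 0,0,0,0,0,0,20, 0,0,0,0,0,0,20, 0,0,0,0,0,0,20]'
```

```text
clock: 22.9
eef_pos: [0.5876, 0.3275, 0.0511]
tool_rot: [0.634, 0.773, 0.002, 0.001]
ft_force: [-0.4, 0.8, 0.1]
grip_width: 0.0641
clock: 23.23
eef_pos: [0.5873, 0.328, 0.0516]
tool_rot: [0.634, 0.773, 0.002, 0.001]
ft_force: [-1.0, -0.6, 5.9]
grip_width: 0.0384
grasp_force: 59.2
```

```bash
python3 -m inch '[0,0,35,0,0,0,20, 0,0,65,0,0,0,20, -25,-30,70,0,0,0,20, -48,-58,70,0,0,0,20, -71,-86,70,0,0,0,20, -88,-107,70,0,0,0,20,-88,-107,70,0,0,0,20,-88,-107,50,0,0,0,20]' | head -4
python3 -m inch '[0,0,-20,0,0,0,20, 0,0,-32,0,0,0,20, 0,0,-38,0,0,0,20, 0,0,-41,0,0,0,20, 0,0,-42,0,0,0,20, 0,0,-43,0,0,0,20,0,0,-43,0,0,0,20]'
```

```text
clock: 23.9
eef_pos: [0.5, 0.2203, 0.1031]
tool_rot: [0.635, 0.773, 0.004, 0.002]
ft_force: [1.7, -0.3, -0.4]
clock: 24.48
eef_pos: [0.4986, 0.2205, 0.0561]
tool_rot: [0.634, 0.773, 0.001, 0.0]
ft_force: [-0.6, 0.4, -0.4]
grip_width: 0.0384
grasp_force: 60.4
```

```bash
python3 -m inch '[0,0,-1,0,0,0,20, 0,0,-1,0,0,0,20]'; python3 -m inch '[0,0,-1,0,0,0,20, 0,0,-1,0,0,0,20]'
```

```text
clock: 24.65
eef_pos: [0.4987, 0.2205, 0.0556]
tool_rot: [0.634, 0.773, 0.001, 0.001]
ft_force: [-0.5, 0.4, 3.6]
grip_width: 0.0381
grasp_force: 61.0
clock: 24.82
eef_pos: [0.4987, 0.2205, 0.0556]
tool_rot: [0.634, 0.773, 0.001, 0.001]
ft_force: [-3.5, -1.0, 10.2]
grip_width: 0.0386
grasp_force: 62.0
```

On the floor. Release, rise and check.

```bash
python3 -m inch '[0,0,1,0,0,0,20, 0,0,1,0,0,0,80, 0,0,1,0,0,0,80, 0,0,1,0,0,0,80, 0,0,1,0,0,0,80, 0,0,30,0,0,0,80, 0,0,70,0,0,0,90, 0,0,110,0,0,0,100]' | head -4
python3 -m inch '[-20,0,40,0,0,0,100, -50,0,70,0,0,0,100, -90,0,80,0,0,0,100, -90,0,80,0,0,0,100,-90,0,80,0,0,0,100]'
python3 - <<'E'
from h import *
cv2.imwrite("pics/scene7.png",cv2.resize(bot.camera("scene")[130:350,140:400],(780,600)[:2] if 0 else (700,592)))
E
```

```text
clock: 25.48
eef_pos: [0.4965, 0.2195, 0.1629]
tool_rot: [0.634, 0.773, -0.002, -0.001]
ft_force: [1.3, 1.2, 0.6]
clock: 25.9
eef_pos: [0.4068, 0.2203, 0.2447]
tool_rot: [0.633, 0.774, 0.001, 0.0]
ft_force: [0.3, -0.7, -0.4]
grip_width: 0.0852
grasp_force: 0.0
```

View pics/scene7.png

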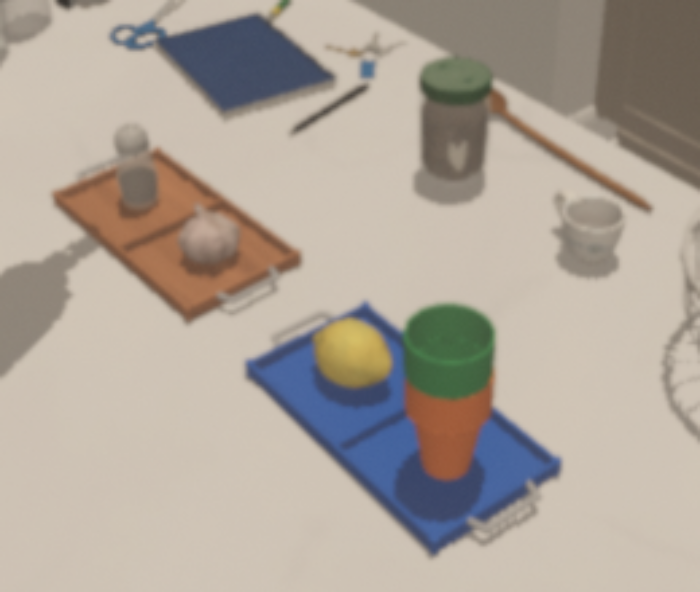

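Everything is where it should be. The shaker stands upright at (137,170) and the garlic is at (208,237). The lemon is at (352,352), the nested beakers are upright at (448,390), and the mug and jar haven't moved.

```bash
python3 -c "
from workcell import bot
print(bot.job_done())"
```

```text
the job is handed in; nothing more can be done
None
```

Both kits are made up and the job was handed in at about 26 s on the robot's clock; the hand-in returned no verdict, but the last picture showed every item in its compartment, the beakers nested and upright, and the mug and jar in place.

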